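# Press the raised oval wood slice home

### The job

On the craft board, gently press the oval wood slice straight down with closed fingertips until it sits fully home, level with the flat-lying slices, and keep pressing on it for about three seconds while its glue grabs; then lift the hand clear. The other raised slice, the round one, is not glued yet: leave it raised, and do not touch any other slice or shift or lift the things lying about.

Things in the scene. Friction and masses are not known exactly. Their poses are not given: they have to be found in the camera images.
- board: Fixed plywood craft board, 250 (own x) x 370 (own y) x 12 mm thick, lying on the table, turned up to 0.3 rad; origin at the centre of its underside, z up. Six wood slices sit on it in two rows of three (110 mm between rows along x, 115 mm between neighbours along y), in any order. Each has a dark bark edge and a light face and is 10 mm thick.
- oval_slice: Where the oval slice belongs: the only oval one, 96 mm long (own x) and 60 mm wide (own y), any yaw. Origin fixed on the board's top face, 12 mm above the table, at the centre of the oval; z up. The slice itself stands above this on two stiff dowels, and moves only straight up or down.
- oval_top (a point): Centre of the oval slice's top face, moving with it: 28 to 30 mm above the table at the start, 22 mm when fully home.
- oval_seat (a joint): How far the oval slice is pushed down (m): 0 to 0.002 at the start, 0.008 when fully home against the board (solid stop). It takes about 3 N to push it down, and it stays where it is left. Negative means pulled up.
- raised_round: Where the other raised slice stands: a round one, 70 mm in diameter, to be left alone. Origin fixed on the board's top face at the slice's centre. The slice stands above it on dowels just like the oval one.
- round_top (a point): Centre of the raised round slice's top face: 28 to 30 mm above the table, and must stay so.
- round_seat (a joint): How far the raised round slice is pushed down (m): 0 to 0.002 at the start, 0.008 fully home. It gives way just as easily (3 N). Negative means pulled up.
- large_round: Flat-lying round slice, 82 mm in diameter, top 22 mm above the table; fixed; body origin at the centre of its underside, on the board's top face.
- medium_round: Flat-lying round slice, 66 mm in diameter, top 22 mm above the table; fixed; body origin at the centre of its underside, on the board's top face.
- small_round: Flat-lying round slice, 50 mm in diameter, top 22 mm above the table; fixed; body origin at the centre of its underside, on the board's top face.
- block_slice: Flat-lying rectangular slice, 66 (own x) x 48 mm, top 22 mm above the table; fixed; body origin at the centre of its underside, on the board's top face.
- cap_a: Loose orange bottle cap, 30 mm across, 15 mm tall, on the board between four slices; origin at the centre of its underside.
- cap_b: A second loose cap like cap_a, between the other four slices (the two middle ones are shared).
- glue: Loose white glue bottle, 48 mm across, 110 mm tall, standing to the left (+y) of the board; origin at the centre of its underside.
- peg_doll: Loose wooden peg doll, 28 mm across, 53 mm tall, standing left of the board; origin at the centre of its underside.
- phone: Loose black phone, 148 (own x) x 72 x 9 mm, lying flat to the right (-y) of the board; origin at the centre of its underside.
- brush: Loose flat brush with a wooden handle, 160 mm long, lying on the table along the right (-y) edge of the board; origin at its middle, underneath.
- varnish: Loose glass jar with a metal lid, 52 mm across, 60 mm tall, standing right of the board; origin at the centre of its underside.

How it is judged (in metres and radians):
On the way:
1. the oval slice is pressed fully home (within 1.5 mm) and the fingertips keep pressing on it (over 1 N) for 2 s (value of joint oval_seat above 0.0065 m and contact force between the fingers and oval_slice above 1 N), for 2 s.
At the end, for the whole second after the job is handed in: The oval slice is home (top within 1.5 mm of level with the flat slices); the raised round slice is still raised (no more than 3.5 mm down, nor pulled up over 1.5 mm); every loose thing is at rest and within 10 mm of where it started (value of joint oval_seat above 0.0065 m and value of joint round_seat between -0.0015 and 0.0035 m and distance of each of cap_a, cap_b, glue, peg_doll, phone, brush, varnish from where it was at the start of the episode below 0.01 m and linear speed of each of cap_a, cap_b, glue, peg_doll, phone, brush, varnish below 0.02 m/s); the robot touches nothing.
It fails at once if the oval slice is pressed harder than 40 N (contact force between the fingers and oval_slice above 40 N).
It fails at once if the oval or the raised round slice is pulled up (value of joint any of oval_seat, round_seat below -0.002 m).
It fails at once if another slice is touched (over 1 N) (contact force between any of the fingers, the arm and large_round above 1 N or contact force between any of the fingers, the arm and medium_round above 1 N or contact force between any of the fingers, the arm and small_round above 1 N or contact force between any of the fingers, the arm and block_slice above 1 N or contact force between any of the fingers, the arm and raised_round above 1 N).
It fails at once if the raised round slice is pushed down (value of joint round_seat above 0.0035 m).
It fails at once if a loose thing is shifted or lifted by more than 10 mm (distance of any of cap_a, cap_b, glue, peg_doll, phone, brush, varnish from where it was at the start of the episode above 0.01 m).
It also fails if it takes over 38 s, if anything falls off the work surface, if the arm or the gripper's body presses on something with over 40 N, if the wrist force passes 120 N, or if a joint passes its speed limit or range.

### The arm

A 6-joint arm with a two-finger parallel gripper is mounted at the origin on the work surface. World frame = base frame: x ahead of the robot, y to its left, z up, the work surface at z = 0. Lengths are in m, angles in degrees, forces in N, time in s.
With the tool pointing down it reaches from about 0.35 to 0.875 m from the base axis. Payload 4.2 kg.
Tool frame: the origin (TCP) lies on the centre line of the jaws, within the pads' length; the fingertips stand 25 mm ahead of it and the grasp point (between the pads) lies 6 mm ahead of it; z points along the fingers, y is the line along which they close (so a half turn about z gives the same grasp; the last joint's range is limited). The gripper opens to 87 mm and grips with 3 to 60 N. Pads are 19 mm wide; open, the fingers measure 117 mm over their backs; the gripper's body (75 mm by 190 mm) begins 51 mm behind the grasp point.
Start: joints at [88.671, 22.042, 0.453, 0, -68.411, -14.817], TCP at [0.174, 0.6, 0.248] pointing down, gripper open.
Joint ranges: [-179.83, 179.83], [-69.29, 118.12], [-61.27, 80.66], [-181.25, 117.63], [-171.15, -9.14], [-177.46, 177.46]. Speed limits (degrees/s): [159.86, 159.86, 180, 180, 180, 180].

### API

Orientations are given as a 3x3 rotation matrix whose columns are the frame's x, y, z axes.
In Python, from station import r gives the robot as it stands.
- The arm moves only by the tool move_arm, never from a script. Its argument "series" is a list of rows, each an object with "grip": the opening, from 0 (shut) to 1 (fully open); "xyz": the shift along the tool's x, y, z in mm, a list of three; "angular": the turn, a rotation vector about the tool's x, y, z in rad, a list of three. A call has 1 to 10 rows; each row is the pose to reach, as a shift and turn from the pose commanded when the call began, along the tool's axes at that moment; what a row does not reach only later rows make up. A row lasts 1/10 s, in which the tool goes at most 50 mm and 8.59 degrees, less where a joint would pass 70% of its speed; a pose out of reach is approached as far as the arm can. A call with a gripper value outside its range is refused whole. The fingers move at their own pace and stop on an object; the grip force is fixed at half the most. Time passes only in rows, so rows that repeat a pose let the fingers close. It gives the time, the measured TCP pose, the force, the opening and the grip force at its end, in the units of the state.
- r.sense(): the state, without advancing time (a new reading comes with each control period).
- r.capture(name): name is "side" or "top"; returns a dict with "img" (400x640x3 uint8, red, green, blue), "camera_matrix" (3x3 intrinsics, pixels), "rvec" (rotation vector, rad) and "tvec" (3), from world to camera coordinates, as OpenCV has them. Camera axes: x right, y down, z forward; pixel columns grow to the right and rows downward; lengths in m; the calibration is good to about 2 mm. A picture is of the moment at which its call begins. There is no depth.
- r.finish_job(): hands the job in; it is judged then, once.
The state is a dict: "time_s": time; "joints": joint angles; "joint_velocities": joint speeds; "effort": joint torques, N m; "tcp_pos": TCP position; "ee_rot": TCP orientation; "wrist_force": force on the tool from outside, world axes, zero at the start; "moment": the same for the moment, N m; "gripper_width": opening from 0.0 (shut) to 1.0 (fully open); "gripper_force": force on a finger pad.
Only numpy, scipy, OpenCV 4.12 (cv2) and the standard library are available. Lean on these libraries where they do the work, as an engineer would, in place of code of your own. Each camera call takes 0.05 s, during which the arm holds its last target. There are 200 camera calls.

## Working session

There is one attempt and no reset: what is moved stays moved. The work goes in short steps, Python scripts to look and compute and a tool call to move; the robot and the scene stay as the last step left them, time stands still between calls to the robot, and variables do not carry over. Pictures are saved under pics/ and viewed, at most 10 in all, crops included, and the job is handed in when it is done.

Besides the shell and the picture viewer there is one more tool, called by a JSON object that holds its "name" and its "arguments", one argument or row to a line. move_arm: Moves the arm, as the interface text tells. Its arguments: {"type":"object","properties":{"series":{"type":"array"}},"required":["series"]}

```bash
mkdir -p pics
python3 - <<'E'
from station import r
import cv2,numpy as np
for n in("top","side"):
    c=r.capture(n); cv2.imwrite(f"pics/{n}0.png",c["img"][:,:,::-1])
    R=cv2.Rodrigues(np.array(c["rvec"]))[0]; print(n,c["camera_matrix"],(-R.T@np.array(c["tvec"]).ravel()))
s=r.sense(); print(s["time_s"],s["tcp_pos"],s["ee_rot"],s["wrist_force"])
E
```

```text
top [[517.58295426   0.         321.89123977]
 [  0.         517.58295426 195.59641416]
 [  0.           0.           1.        ]] [0.3630788  0.03273142 1.44559587]
side [[381.43766614   0.         316.22104642]
 [  0.         381.43766614 198.74232917]
 [  0.           0.           1.        ]] [0.14412416 0.45957779 0.56564332]
0.1 [0.17365543 0.59987094 0.24657106] [[ 9.60500118e-01 -2.78279183e-01 -4.67749366e-04]
 [-2.78279565e-01 -9.60498242e-01 -1.90035027e-03]
 [ 7.95554774e-05  1.95545175e-03 -9.99998085e-01]] [ 0.02130509  0.79470092 -0.3609569 ]
```

View pics/top0.png

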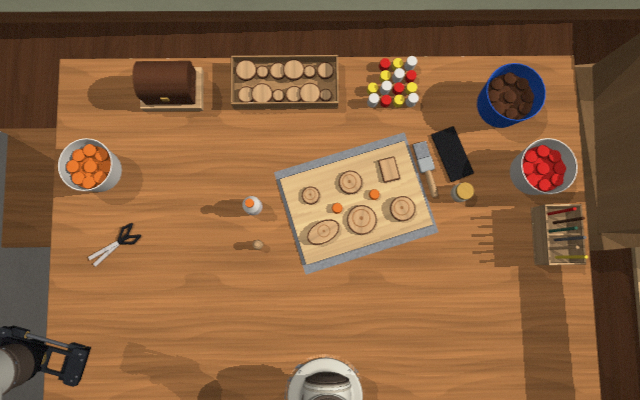

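View pics/side0.png

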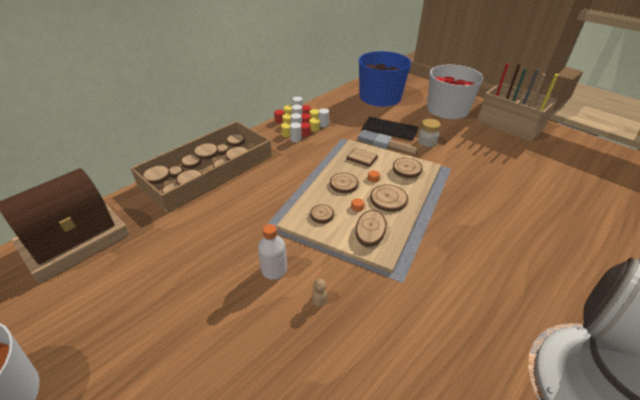

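The top view shows the oval at about (323,232), the glue bottle at (252,206) and the peg doll at (258,245). In the side view the oval is at about (371,227). Next I'll measure its centre.

```bash
cat > h.py <<'E'
import cv2,numpy as np
def ray(c,uv,z):
    R=cv2.Rodrigues(np.array(c["rvec"]))[0]; t=np.array(c["tvec"]).ravel(); C=-R.T@t
    d=R.T@np.linalg.inv(c["camera_matrix"])@np.array([*uv,1.]); return C+d*(z-C[2])/d[2]
E
python3 - <<'E'
from station import r
from h import *
a=[]
for n,uv,p in(("top",(323,232),20),("side",(371,227),26)):
    c=r.capture(n); print(n,ray(c,uv,.029))
    u,v=uv; s=c["img"][v-p:v+p,u-p:u+p]
    a.append(cv2.resize(s[:,:,::-1],(390,390),interpolation=cv2.INTER_CUBIC)); 
    # dark bark
    m=(s.max(2)<110).astype(np.uint8); k,l,st,ce=cv2.connectedComponentsWithStats(m)
    for i in range(1,k):
        if st[i,4]>20:
            pts=np.argwhere(l==i)[:,::-1].astype(np.float32); x,y,w,h=st[i,:4]; print(st[i],cv2.minAreaRect(pts))
for n,uv in (("glue",(252,206)),("peg",(258,245)),("lr",(362,220)),("sm",(311,195)),("rr",(350,182)),("mr",(402,209))):
    print(n,ray(r.capture("top"),uv,.025)[:2])
cv2.imwrite("pics/crop.png",np.hstack(a))
E
```

```text
top [ 0.44081131 -0.00273044  0.029     ]
side [4.34227746e-01 4.13427992e-04 2.90000000e-02]
[26  0 26 11 96] ((38.021629333496094, 6.071799278259277), (26.537302017211914, 5.781638145446777), 16.927513122558594)
[ 10  30  30  17 137] ((24.25732421875, 38.29490661621094), (29.0172119140625, 15.632888793945312), 2.0454084873199463)
glue [0.51547116 0.19139367]
peg [0.40831437 0.17503255]
lr [ 0.47242702 -0.11086166]
sm [0.54377343 0.0286643 ]
rr [ 0.5787212  -0.08020888]
mr [ 0.50129249 -0.22256383]
```

View pics/crop.png

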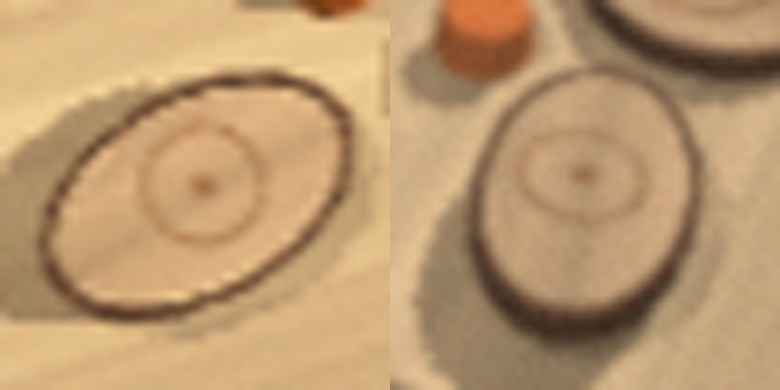

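{"name": "move_arm", "arguments": {
  "series": [
    {"grip": 0,"xyz": [25,30,0],"angular": [0,0,0]},
    {"grip": 0,"xyz": [50,60,0],"angular": [0,0,0]},
    {"grip": 0,"xyz": [75,90,0],"angular": [0,0,0]},
    {"grip": 0,"xyz": [100,120,0],"angular": [0,0,0]},
    {"grip": 0,"xyz": [125,150,0],"angular": [0,0,0]},
    {"grip": 0,"xyz": [150,180,0],"angular": [0,0,0]},
    {"grip": 0,"xyz": [175,210,0],"angular": [0,0,0]},
    {"grip": 0,"xyz": [200,240,0],"angular": [0,0,0]},
    {"grip": 0,"xyz": [225,270,0],"angular": [0,0,0]},
    {"grip": 0,"xyz": [250,300,0],"angular": [0,0,0]}
  ]
}}

```text
time_s: 1.5
tcp_pos: [0.3308, 0.2412, 0.2479]
ee_rot: [[0.961, -0.278, 0.001], [-0.278, -0.961, 0.001], [0.0, -0.001, -1.0]]
wrist_force: [0.8, 0.3, -0.4]
gripper_width: 0.17
gripper_force: 0.0
```

{"name": "move_arm", "arguments": {
  "series": [
    {"grip": 0,"xyz": [25,30,0],"angular": [0,0,0]},
    {"grip": 0,"xyz": [50,60,0],"angular": [0,0,0]},
    {"grip": 0,"xyz": [75,90,0],"angular": [0,0,0]},
    {"grip": 0,"xyz": [100,120,0],"angular": [0,0,0]},
    {"grip": 0,"xyz": [125,150,0],"angular": [0,0,0]},
    {"grip": 0,"xyz": [150,180,0],"angular": [0,0,0]},
    {"grip": 0,"xyz": [171,205,0],"angular": [0,0,0]},
    {"grip": 0,"xyz": [171,205,0],"angular": [0,0,0]},
    {"grip": 0,"xyz": [171,205,0],"angular": [0,0,0]}
  ]
}}

```text
time_s: 2.4
tcp_pos: [0.4377, -0.0024, 0.2475]
ee_rot: [[0.96, -0.28, -0.0], [-0.28, -0.96, 0.0], [-0.0, -0.0, -1.0]]
wrist_force: [-0.5, 0.4, -0.2]
gripper_width: 0.004
gripper_force: 0.0
```

{"name": "move_arm", "arguments": {
  "series": [
    {"grip": 0,"xyz": [0,0,30],"angular": [0,0,0]},
    {"grip": 0,"xyz": [0,0,60],"angular": [0,0,0]},
    {"grip": 0,"xyz": [0,0,90],"angular": [0,0,0]},
    {"grip": 0,"xyz": [0,0,120],"angular": [0,0,0]},
    {"grip": 0,"xyz": [0,0,145],"angular": [0,0,0]},
    {"grip": 0,"xyz": [0,0,165],"angular": [0,0,0]},
    {"grip": 0,"xyz": [0,0,175],"angular": [0,0,0]},
    {"grip": 0,"xyz": [0,0,175],"angular": [0,0,0]},
    {"grip": 0,"xyz": [0,0,175],"angular": [0,0,0]}
  ]
}}

```text
time_s: 3.3
tcp_pos: [0.4383, -0.0011, 0.0733]
ee_rot: [[0.961, -0.277, 0.001], [-0.277, -0.961, 0.0], [0.001, -0.001, -1.0]]
wrist_force: [0.7, 0.2, -0.3]
gripper_width: 0.009
gripper_force: 0.0
```

Run:
```python
from station import r
from h import *
c=r.capture("side"); a=cv2.resize(c["img"][130:290,290:450,::-1],(390,390),interpolation=cv2.INTER_CUBIC)
c=r.capture("top"); b=cv2.resize(c["img"][170:290,265:385,::-1],(390,390),interpolation=cv2.INTER_CUBIC)
cv2.imwrite("pics/above.png",np.hstack([a,b])); s=r.sense(); print(s["time_s"],s["tcp_pos"],s["wrist_force"])
```

```text
3.4 [ 0.43855123 -0.00130393  0.07364618] [ 0.18391004  0.03748644 -0.33068957]
```

View pics/above.png

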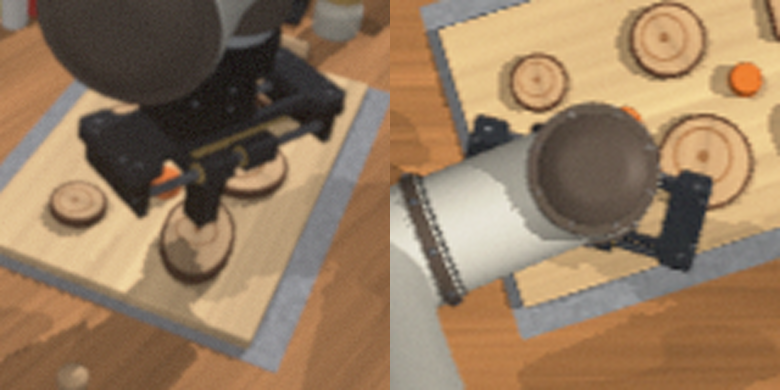

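The side view shows the closed fingertips above the oval's face, at about crop (203,215), clear of the caps and the other slices. I'll press slowly and watch the force.

{"name": "move_arm", "arguments": {
  "series": [
    {"grip": 0,"xyz": [0,0,6],"angular": [0,0,0]},
    {"grip": 0,"xyz": [0,0,12],"angular": [0,0,0]},
    {"grip": 0,"xyz": [0,0,15],"angular": [0,0,0]},
    {"grip": 0,"xyz": [0,0,17],"angular": [0,0,0]},
    {"grip": 0,"xyz": [0,0,18],"angular": [0,0,0]},
    {"grip": 0,"xyz": [0,0,19],"angular": [0,0,0]},
    {"grip": 0,"xyz": [0,0,20],"angular": [0,0,0]},
    {"grip": 0,"xyz": [0,0,21],"angular": [0,0,0]},
    {"grip": 0,"xyz": [0,0,22],"angular": [0,0,0]},
    {"grip": 0,"xyz": [0,0,22],"angular": [0,0,0]}
  ]
}}

```text
time_s: 4.4
tcp_pos: [0.4377, -0.0018, 0.0504]
ee_rot: [[0.961, -0.278, 0.0], [-0.278, -0.961, 0.0], [0.0, -0.0, -1.0]]
wrist_force: [1.2, -0.0, 0.1]
gripper_width: 0.005
gripper_force: 0.0
```

{"name": "move_arm", "arguments": {
  "series": [
    {"grip": 0,"xyz": [0,0,0.5],"angular": [0,0,0]},
    {"grip": 0,"xyz": [0,0,1],"angular": [0,0,0]},
    {"grip": 0,"xyz": [0,0,1.5],"angular": [0,0,0]},
    {"grip": 0,"xyz": [0,0,2],"angular": [0,0,0]}
  ]
}}

```text
time_s: 4.8
tcp_pos: [0.4379, -0.0018, 0.0486]
ee_rot: [[0.961, -0.278, 0.0], [-0.278, -0.961, 0.0], [0.0, -0.0, -1.0]]
wrist_force: [-0.7, -1.5, 2.9]
gripper_width: -0.0
gripper_force: 1.4
```

In contact, and the force is about 3 N, so the slice is sliding down.

{"name": "move_arm", "arguments": {
  "series": [
    {"grip": 0,"xyz": [0,0,0.5],"angular": [0,0,0]},
    {"grip": 0,"xyz": [0,0,1],"angular": [0,0,0]},
    {"grip": 0,"xyz": [0,0,1.5],"angular": [0,0,0]},
    {"grip": 0,"xyz": [0,0,1.5],"angular": [0,0,0]}
  ]
}}

```text
time_s: 5.2
tcp_pos: [0.4379, -0.0018, 0.0474]
ee_rot: [[0.961, -0.278, 0.0], [-0.278, -0.961, -0.0], [0.0, -0.0, -1.0]]
wrist_force: [-1.8, 0.6, 5.7]
gripper_width: 0.003
gripper_force: 3.0
```

{"name": "move_arm", "arguments": {
  "series": [
    {"grip": 0,"xyz": [0,0,0.5],"angular": [0,0,0]},
    {"grip": 0,"xyz": [0,0,1],"angular": [0,0,0]},
    {"grip": 0,"xyz": [0,0,1],"angular": [0,0,0]}
  ]
}}

```text
time_s: 5.5
tcp_pos: [0.4379, -0.0018, 0.0473]
ee_rot: [[0.961, -0.277, 0.0], [-0.277, -0.961, -0.0], [0.0, 0.0, -1.0]]
wrist_force: [-4.4, 0.6, 14.5]
gripper_width: 0.008
gripper_force: 7.6
```

It has reached the stop: z stays at 0.0473 while the force climbs to about 14 N. I'll hold here for 3 s.

{"name": "move_arm", "arguments": {
  "series": [
    {"grip": 0,"xyz": [0,0,0],"angular": [0,0,0]},
    {"grip": 0,"xyz": [0,0,0],"angular": [0,0,0]},
    {"grip": 0,"xyz": [0,0,0],"angular": [0,0,0]},
    {"grip": 0,"xyz": [0,0,0],"angular": [0,0,0]},
    {"grip": 0,"xyz": [0,0,0],"angular": [0,0,0]},
    {"grip": 0,"xyz": [0,0,0],"angular": [0,0,0]},
    {"grip": 0,"xyz": [0,0,0],"angular": [0,0,0]},
    {"grip": 0,"xyz": [0,0,0],"angular": [0,0,0]},
    {"grip": 0,"xyz": [0,0,0],"angular": [0,0,0]},
    {"grip": 0,"xyz": [0,0,0],"angular": [0,0,0]}
  ]
}}

```text
time_s: 6.5
tcp_pos: [0.4379, -0.0017, 0.0473]
ee_rot: [[0.961, -0.277, 0.001], [-0.277, -0.961, -0.0], [0.001, -0.0, -1.0]]
wrist_force: [-3.7, 0.2, 15.7]
gripper_width: 0.008
gripper_force: 7.5
```

{"name": "move_arm", "arguments": {
  "series": [
    {"grip": 0,"xyz": [0,0,0],"angular": [0,0,0]},
    {"grip": 0,"xyz": [0,0,0],"angular": [0,0,0]},
    {"grip": 0,"xyz": [0,0,0],"angular": [0,0,0]},
    {"grip": 0,"xyz": [0,0,0],"angular": [0,0,0]},
    {"grip": 0,"xyz": [0,0,0],"angular": [0,0,0]},
    {"grip": 0,"xyz": [0,0,0],"angular": [0,0,0]},
    {"grip": 0,"xyz": [0,0,0],"angular": [0,0,0]},
    {"grip": 0,"xyz": [0,0,0],"angular": [0,0,0]},
    {"grip": 0,"xyz": [0,0,0],"angular": [0,0,0]},
    {"grip": 0,"xyz": [0,0,0],"angular": [0,0,0]}
  ]
}}

```text
time_s: 7.5
tcp_pos: [0.4379, -0.0018, 0.0473]
ee_rot: [[0.961, -0.277, 0.001], [-0.277, -0.961, -0.0], [0.001, -0.0, -1.0]]
wrist_force: [-4.5, 0.2, 14.3]
gripper_width: 0.005
gripper_force: 7.5
```

{"name": "move_arm", "arguments": {
  "series": [
    {"grip": 0,"xyz": [0,0,0],"angular": [0,0,0]},
    {"grip": 0,"xyz": [0,0,0],"angular": [0,0,0]},
    {"grip": 0,"xyz": [0,0,0],"angular": [0,0,0]},
    {"grip": 0,"xyz": [0,0,0],"angular": [0,0,0]},
    {"grip": 0,"xyz": [0,0,0],"angular": [0,0,0]},
    {"grip": 0,"xyz": [0,0,0],"angular": [0,0,0]},
    {"grip": 0,"xyz": [0,0,0],"angular": [0,0,0]},
    {"grip": 0,"xyz": [0,0,0],"angular": [0,0,0]},
    {"grip": 0,"xyz": [0,0,0],"angular": [0,0,0]},
    {"grip": 0,"xyz": [0,0,0],"angular": [0,0,0]}
  ]
}}

```text
time_s: 8.5
tcp_pos: [0.438, -0.0018, 0.0473]
ee_rot: [[0.961, -0.277, 0.001], [-0.277, -0.961, -0.0], [0.001, -0.0, -1.0]]
wrist_force: [-4.4, 1.0, 14.9]
gripper_width: 0.004
gripper_force: 7.5
```

{"name": "move_arm", "arguments": {
  "series": [
    {"grip": 0,"xyz": [0,0,-2],"angular": [0,0,0]},
    {"grip": 0,"xyz": [0,0,-8],"angular": [0,0,0]},
    {"grip": 0,"xyz": [0,0,-25],"angular": [0,0,0]},
    {"grip": 0,"xyz": [0,0,-55],"angular": [0,0,0]},
    {"grip": 0,"xyz": [0,0,-85],"angular": [0,0,0]},
    {"grip": 0,"xyz": [0,0,-115],"angular": [0,0,0]},
    {"grip": 0,"xyz": [0,0,-145],"angular": [0,0,0]},
    {"grip": 0,"xyz": [0,0,-175],"angular": [0,0,0]},
    {"grip": 0,"xyz": [0,0,-200],"angular": [0,0,0]},
    {"grip": 0,"xyz": [0,0,-200],"angular": [0,0,0]}
  ]
}}

```text
time_s: 9.5
tcp_pos: [0.4398, -0.0013, 0.2498]
ee_rot: [[0.961, -0.278, 0.008], [-0.278, -0.961, 0.002], [0.007, -0.004, -1.0]]
wrist_force: [0.4, -0.1, 0.2]
gripper_width: 0.004
gripper_force: 0.0
```

{"name": "move_arm", "arguments": {
  "series": [
    {"grip": 0,"xyz": [-25,-30,0],"angular": [0,0,0]},
    {"grip": 0,"xyz": [-50,-60,0],"angular": [0,0,0]},
    {"grip": 0,"xyz": [-75,-90,0],"angular": [0,0,0]},
    {"grip": 0,"xyz": [-100,-120,0],"angular": [0,0,0]},
    {"grip": 0,"xyz": [-125,-150,0],"angular": [0,0,0]},
    {"grip": 0,"xyz": [-150,-180,0],"angular": [0,0,0]},
    {"grip": 0,"xyz": [-175,-210,0],"angular": [0,0,0]},
    {"grip": 0,"xyz": [-200,-240,0],"angular": [0,0,0]},
    {"grip": 0,"xyz": [-225,-270,0],"angular": [0,0,0]},
    {"grip": 0,"xyz": [-225,-270,0],"angular": [0,0,0]}
  ]
}}

```text
time_s: 10.5
tcp_pos: [0.2954, 0.3233, 0.2452]
ee_rot: [[0.962, -0.274, -0.0], [-0.274, -0.962, -0.0], [-0.0, 0.0, -1.0]]
wrist_force: [0.6, -0.3, 0.6]
gripper_width: 0.005
gripper_force: 0.0
```

Run:
```python
from station import r
from h import *
c=r.capture("side"); a=cv2.resize(c["img"][110:310,250:450,::-1],(390,390),interpolation=cv2.INTER_CUBIC)
c0=cv2.imread("pics/side0.png"); b=cv2.resize(c0[110:310,250:450],(390,390),interpolation=cv2.INTER_CUBIC)
cv2.imwrite("pics/end.png",np.hstack([b,a])); print(r.sense()["wrist_force"])
```

```text
[-0.07725256  0.20055236 -0.34757945]
```

View pics/end.png

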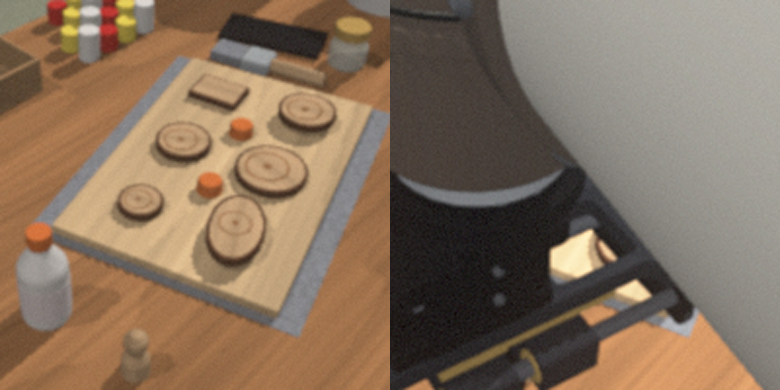

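The arm blocks the side view, so I'll check with the top camera instead.

Run:
```python
from station import r
from h import *
c=r.capture("top")["img"][120:280,235:485,::-1]; b=cv2.imread("pics/top0.png")[120:280,235:485]
cv2.imwrite("pics/end2.png",cv2.resize(np.hstack([b,c]),(800,256),interpolation=cv2.INTER_CUBIC))
```

```text
(no output)
```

View pics/end2.png

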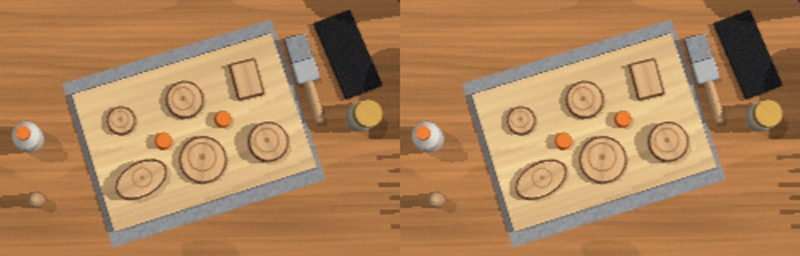

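In the before and after views everything is in the same place, and the oval's shadow, at about (540,180), has shrunk, so it is home.

```bash
python3 -c "
from station import r
print(r.finish_job())"
```

```text
the job is handed in; nothing more can be done
None
```

I pressed the oval slice down to its stop, held it there at about 15 N for 3 s, lifted the hand clear and handed the job in; the before and after top views show nothing else moved, but no verdict came back.

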